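# Hang the mallet back in the saddler's rack

## Task

Take the wooden mallet out of its bench block and hang it in the empty fork of the tool rack, its head lying front to back like its neighbours. Slide the handle in between the prongs and push it gently back until the handle itself has swung the fork's catch shut behind it and it meets the stop; then let the head rest on the prongs and let go. Do not knock or shift the tools hanging on either side, never force the mallet against the stop or slam it on the rack, and do not work the catch with the gripper.

Things in the scene. Friction and masses are not known exactly. Their poses are not given: they have to be found in the camera images.
- mallet_head (a point): Centre of the wooden mallet's head (mallet about 0.34 kg, varies), upright in the bench block. Head block 58 long (x) x 40 wide (y) x 40 mm high. Handle round, 18 mm, straight down from the head; butt 150 mm below this point. Best gripped by the flat end faces (fingers closing along x): in the rack only about 10 mm are free on each side (y).
- block: Fixed dark wood block 100 x 100 x 62 mm with one round bore in the middle of its top, 22 mm wide and 50 mm deep, in which the mallet's handle stands. Origin at the centre of its underside. Pull the mallet straight up by more than 50 mm to clear it.
- bay_free: The empty fork (fixed): two level steel prongs along its x, pointing to -x, gap 24 mm (y -12 to +12), each 10 mm wide, 12 mm thick. Origin midway between them, at the height of their TOPS (190 mm over the bench), at the rail's front face; the rail top is level with them. Hung mallet: head centre 20 mm above this, handle between the prongs, its centre at x -77 to -43 mm (see fork_mouth).
- fork_mouth (a point): Midway between the rounded prong tips of the empty fork, at their top height (x = -110 mm of bay_free). Behind it, 22 to 30 mm below the prong tops, are the catch and the back stop on one bracket clamped at a depth that is NOT measured: the handle's centre when against the stop lies anywhere 33 to 67 mm behind this point. Feel for it.
- catch (a joint): U-shaped steel catch on an upright pin, rad: 0 to 0.06 at the start = open; near 1.05 = shut around the handle, handle at the stop. The handle meets it some 30 mm before the stop and turns it against 4 to 8 N of steady friction. It stays where it is left. Only the handle may turn it, not the gripper.
- stop (a joint): Back stop: black rubber block 30 mm wide, 20 mm high, behind the catch; the value is how far it is pressed in (m), about 1 mm under 15 N, so it feels nearly rigid: a sharp rise over the catch's friction. Push the handle against it until the whole push is about 12 N, then ease off; keep the mallet's force on stop and catch below 25 N.
- rack: Fixed wooden tool rack that carries five forks 53 mm apart along its y axis (the empty one is one of the middle three). Foot board 160 x 320 x 18 mm, rail 312 mm long, rail top at 190 mm. Origin on the bench below the middle of the rail's front face; x points away from the robot.
- poly_mallet_head (a point): Bystander hanging in a middle fork: mallet with a white cylindrical head 66 mm long (front to back), 42 mm across, top 25 mm above this point; handle 18 mm, 150 mm down from here. This point is 20 mm above the prongs' top faces.
- steel_hammer_head (a point): Bystander hanging in a middle fork: hammer with a dark steel head 82 mm long (front to back), 34 mm wide; the top is 8 mm above this point; handle as above.
- rubber_mallet_head (a point): Bystander hanging in the rack's outermost fork on the -y side: black rubber head 74 mm long, 44 mm across, top 27 mm above this point; handle as above.
- old_mallet_head (a point): Bystander hanging in the rack's outermost fork on the +y side: dark wooden head 70 mm long, 42 mm wide, top 24 mm above this point; handle as above.
Things that resemble listed ones, but are neither listed nor needed, are in the scene too. Leave any turquoise look-alike of the part that bears mallet_head alone. What is shaped like the block but red is not meant.

How it is judged:
On the way, in this order (a step that is already met when the one before it is completed fails the run):
1. the mallet is lifted clear of the bench block (z of mallet_head in the frame of block above 0.205 m and contact force between mallet and block below 0.01 N), for 0.1 s.
2. the upright mallet's handle is between the prongs of the empty fork, the catch still open (x of mallet_head in the frame of bay_free between -0.117 and -0.04 m and y of mallet_head in the frame of bay_free between -0.012 and 0.012 m and z of mallet_head in the frame of bay_free between 0.012 and 0.07 m and value of joint catch below 0.5 rad), for 0.05 s.
3. the handle has pushed the catch shut and meets the stop (value of joint catch above 0.92 rad and contact force between mallet and stop above 2 N), for 0.05 s.
At the end, for the whole second after the job is handed in: Mallet at rest in the empty fork: catch above 0.92 rad; head centre 38-82 mm before the rail face, within 7 mm of the fork's middle, 15-24 mm above the prong tops; upright within 0.1 rad, front to back within 0.2 rad; the four neighbours within 8 mm of their starts (value of joint catch above 0.92 rad and x of mallet_head in the frame of bay_free between -0.082 and -0.038 m and y of mallet_head in the frame of bay_free between -0.007 and 0.007 m and z of mallet_head in the frame of bay_free between 0.015 and 0.024 m and angle between mallet_head's own z axis and vertical below 0.1 rad and angle between the x axis of mallet_head and the x axis of bay_free, either way round below 0.2 rad and linear speed of mallet below 0.02 m/s and distance of each of poly_mallet_head, steel_hammer_head, rubber_mallet_head, old_mallet_head from where it was at the start of the episode below 0.008 m); the robot touches nothing.
It fails at once if the mallet is forced against the stop or the catch with more than 25 N (contact force between mallet and stop above 25 N or contact force between mallet and catch above 25 N).
It fails at once if the mallet is slammed against the rack with more than 80 N (contact force between mallet and bay_free above 80 N or contact force between mallet and rack above 80 N).
It fails at once if the gripper works the catch (contact force between any of the arm, the fingers and catch above 1 N).
It fails at once if a neighbouring tool is shifted by more than 10 mm (distance of any of poly_mallet_head, steel_hammer_head, rubber_mallet_head, old_mallet_head from where it was at the start of the episode above 0.01 m).
It fails at once if a neighbouring tool is knocked with more than 8 N (contact force between any of mallet, the arm, the fingers and poly_mallet above 8 N or contact force between any of mallet, the arm, the fingers and steel_hammer above 8 N or contact force between any of mallet, the arm, the fingers and rubber_mallet above 8 N or contact force between any of mallet, the arm, the fingers and old_mallet above 8 N).
It also fails if it takes over 72 s, if anything falls off the work surface, if the arm or the gripper's body presses on something with over 40 N, if the wrist force passes 120 N, or if a joint passes its speed limit or range.

## Robot

A 6-joint arm with a two-finger parallel gripper is mounted at the origin on the work surface. World frame = base frame: x ahead of the robot, y to its left, z up, the work surface at z = 0. Lengths are in m, angles in rad, forces in N, time in s.
With the tool pointing down it reaches from about 0.4 to 0.825 m from the base axis. Payload 7 kg.
Tool frame: the origin (TCP) lies on the mounting face of the last link; the fingertips stand 178 mm ahead of it and the grasp point (between the pads) lies arm.grip_depth ahead of it (arm.grip_depth is the distance from the TCP to the grasp point, in m); z points along the fingers, y is the direction in which the jaws open and shut (so a half turn about z gives the same grasp; the last joint's range is limited). The gripper opens to 88 mm and grips with 3 to 60 N. Pads are 19 mm wide; open, the fingers measure 130 mm over their backs; the gripper's body (78 mm by 193 mm) begins 47 mm behind the grasp point.
Start: joints at [1.408, 0.359, 0.012, 0, -1.224, -0.288], TCP at [0.294, 0.608, 0.405] pointing down, gripper open.
Joint ranges: [-3.07, 3.07], [-1.43, 2.12], [-1.02, 1.25], [-3.03, 1.67], [-3.05, -0], [-3.03, 3.03]. Speed limits (rad/s): [2.39, 2.39, 3.01, 3.14, 3.14, 3.14].

## Interface

Orientations are given as [roll, pitch, yaw] about the fixed x, y, z axes, in that order (R = Rz(yaw) Ry(pitch) Rx(roll)).
In Python, from station import arm gives the robot as it stands.
- The arm moves only by the tool carry_out, never from a script. Its argument "targets" is a list that holds one entry, the list of rows, each a list of 7 numbers: the turn, a rotation vector about the tool's x, y, z in units of 8 degrees (1.0 is 8 degrees), then the shift along the tool's x, y, z in units of 2.5 cm (1.0 is 2.5 cm), then the opening, from -1 (shut) to 1 (fully open). A call has 1 to 20 rows; each row shifts and turns the commanded pose from where the row before left it, along the tool's axes as they then stand; what a row does not reach is not made up. A row lasts 1/8 s, in which the tool goes at most 62.5 mm and 10.7 degrees, less where a joint would pass 70% of its speed; a pose out of reach is approached as far as the arm can. A call with a number of a shift or a turn outside -1 to 1 is refused whole. A call with a gripper value outside its range is refused whole. The fingers move at their own pace and stop on an object; "squeeze" is the grip in N (left out, the last holds). Time passes only in rows, so rows that do not move let the fingers close. It gives the time, the measured TCP pose, the force and the opening at its end, in the units of the state.
- arm.get_state(): the state, without advancing time (a new reading comes with each control period).
- arm.grab_frame(name): name is "scene" or "top" or "wrist"; returns (picture, depth): 400x640x3 uint8, red, green, blue; 400x640 float32, m along the optical axis (not along the pixel's ray), 0 where there is no reading.
- arm.camera_model(name): a dict with "camera_matrix" (3x3 intrinsics, pixels), "world_from_camera" (4x4, takes a point from camera to world coordinates). Camera axes: x right, y down, z forward; pixel columns grow to the right and rows downward; lengths in m; the calibration is good to about 2 mm. A picture is of the moment at which its call begins: read the wrist's pose just before it. camera_model takes no time and is no camera call; for the wrist camera it gives the pose at the moment of the call.
- arm.job_done(): hands the job in, once; it reports no verdict.
Trained networks look in the newest picture that a camera, given by its name, has taken for a name from the list of things; names that differ only in an ending like _2 or _b are one class to them, and where a whole thing is asked for, a point or a joint stands for the part that bears it (a point fixed in the world has none). Each returns a list of dicts, best first, with "conf" (0 to 1); they miss things now and then, are a little off and sometimes report something else, mostly with a low value. They report only what shows in the picture. A call takes as long as a camera call. They do not tell look-alikes from the thing itself.
- arm.spot_in(camera, query): "point" ([row, column] in pixels, amid what is visible of it).
- arm.landmark_of(camera, query): "point" ([row, column] in pixels: a listed point, or the origin of a listed thing).
The state is a dict: "t": time; "q": joint angles; "qd": joint speeds; "joint_efforts": joint torques, N m; "eef_pos": TCP position; "ee_rot": TCP orientation; "force": force on the tool from outside, world axes, zero at the start; "moment": the same for the moment, N m; "width": finger opening in m.
Only numpy, scipy, OpenCV 4.12 (cv2) and the standard library are available. Lean on these libraries where they do the work, as an engineer would, in place of code of your own. Each camera call takes 0.05 s, during which the arm holds its last target.

## Working session

There is one attempt and no reset: what is moved stays moved. The work goes in short steps, Python scripts to look and compute and a tool call to move; the robot and the scene stay as the last step left them, time stands still between calls to the robot, and variables do not carry over. Pictures are saved under pics/ and viewed, and the job is handed in when it is done.

Besides the shell and the picture viewer there is one more tool, called as a command line: name --argument value ..., lists and objects as JSON in quotes. carry_out: Moves the arm, as the interface text tells. Its arguments: {"type":"object","properties":{"targets":{"type":"array"},"squeeze":{"type":"number"}},"required":["targets"]}

```bash
ls; mkdir -p pics; cat > h.py <<'E'
import numpy as np, cv2
from station import arm
from scipy.spatial.transform import Rotation as R
def snap(cam,fn):
    cm=arm.camera_model(cam); p,d=arm.grab_frame(cam)
    cv2.imwrite('pics/'+fn+'.png',p[:,:,::-1]); np.savez('pics/'+fn+'.npz',p=p,d=d,K=cm['camera_matrix'],T=cm['world_from_camera'])
    return p,d,np.array(cm['camera_matrix']),np.array(cm['world_from_camera'])
def world(rc,z,K,T):
    r,c=rc; v=np.linalg.inv(K)@[c,r,1.]*z
    return (T@np.r_[v,1])[:3]
def ray(rc,K,T):
    v=T[:3,:3]@(np.linalg.inv(K)@[rc[1],rc[0],1.]); return T[:3,3],v/np.linalg.norm(v)
def onplane(rc,h,K,T):
    o,v=ray(rc,K,T); return o+v*(h-o[2])/v[2]
def tri(rays):
    A=np.zeros((3,3));b=np.zeros(3)
    for o,v in rays:
        P=np.eye(3)-np.outer(v,v);A+=P;b+=P@o
    x=np.linalg.solve(A,b); return x,[np.linalg.norm((np.eye(3)-np.outer(v,v))@(x-o)) for o,v in rays]
def proj(X,K,T):
    c=np.linalg.inv(T)@np.r_[X,1]; u=K@c[:3]; return u[1]/u[2],u[0]/u[2]
E
python3 - <<'E'
from h import *
np.set_printoptions(precision=4,suppress=True)
s=arm.get_state(); print({k:s[k] for k in('t','eef_pos','ee_rot','force','width')}, arm.grip_depth)
for c in('scene','top','wrist'):
    p,d,K,T=snap(c,c+'0'); print(c,K[0,0],T)
    for q in('mallet_head','block','bay_free','fork_mouth','rack','poly_mallet_head','steel_hammer_head','rubber_mallet_head','old_mallet_head'):
        for r in arm.landmark_of(c,q)[:3]:
            rr,cc=[int(round(v)) for v in r['point']]
            z=d[min(max(rr,0),399),min(max(cc,0),639)]
            print(c,q,np.round(r['point'],1),round(r['conf'],2),world(r['point'],z,K,T) if z>0 else None)
E
```

```text
pics
{'t': 0.0, 'eef_pos': array([0.294 , 0.6074, 0.4037]), 'ee_rot': array([ 3.1399, -0.0001, -0.4509]), 'force': array([ 0.2587,  0.1324, -0.5473]), 'width': 0.08756665773163133} 0.1593
scene 373.2216782711209 [[ 0.2756  0.6536 -0.7049  1.0549]
 [ 0.9612 -0.1793  0.2095 -0.2442]
 [ 0.0105 -0.7353 -0.6776  0.7239]
 [ 0.      0.      0.      1.    ]]
scene mallet_head [263.  202.1] 0.85 [ 0.5837 -0.3197  0.1706]
scene mallet_head [201.9 177.8] 0.78 [ 0.398  -0.3602  0.1696]
scene mallet_head [205.  232.3] 0.72 [ 0.4532 -0.247   0.182 ]
scene block [208.2 238.2] 0.94 [ 0.4625 -0.2363  0.1785]
scene block [251.3 246.4] 0.72 [ 0.4838 -0.2353  0.0618]
scene bay_free [230.7 382.8] 0.88 [0.6125 0.0277 0.1887]
scene fork_mouth [191.  364.5] 0.68 [0.2947 0.1356 0.0012]
scene rack [283.2 388.6] 0.73 [0.6241 0.0619 0.0168]
scene poly_mallet_head [195.3 395.8] 0.92 [0.5658 0.0699 0.2316]
scene steel_hammer_head [191.5 420.2] 0.83 [0.5557 0.1321 0.2189]
scene rubber_mallet_head [207.5 351.5] 0.95 [ 0.5804 -0.0297  0.2364]
scene old_mallet_head [192.1 445.2] 0.83 [0.5848 0.1693 0.2331]
scene old_
[... 391 characters left out ...]
.174 ]
top block [226.1 391.1] 0.84 [ 0.4327 -0.2313  0.059 ]
top block [299.8 387.9] 0.59 [ 0.2779 -0.2222  0.0655]
top bay_free [124.2 268.3] 0.77 [0.6183 0.024  0.1887]
top fork_mouth [186.5 263.9] 0.61 [0.5206 0.0469 0.0163]
top rack [150.4 254.9] 0.98 [0.5673 0.048  0.1903]
top poly_mallet_head [155.3 235.5] 0.93 [0.5492 0.077  0.234 ]
top steel_hammer_head [153.9 207.2] 0.83 [0.5541 0.1306 0.2183]
top rubber_mallet_head [156.6 288.5] 0.58 [ 0.5475 -0.0172  0.237 ]
top old_mallet_head [153.3 176.6] 0.9 [0.5515 0.181  0.234 ]
wrist 296.2935670259371 [[-0.4354 -0.8615 -0.2613  0.3647]
 [-0.9002  0.4166  0.1264  0.5745]
 [-0.0001  0.2903 -0.9569  0.3838]
 [ 0.      0.      0.      1.    ]]
```

View pics/scene0.png

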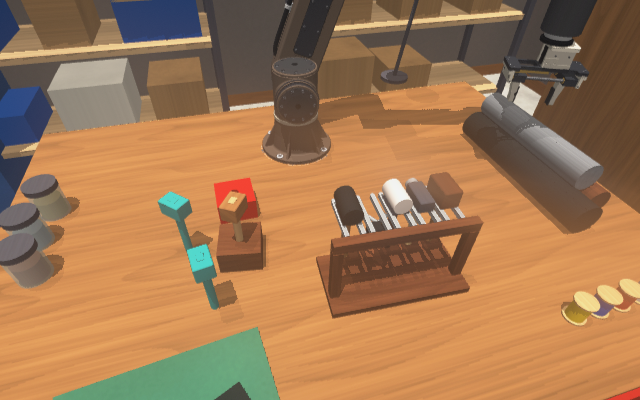

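View pics/top0.png

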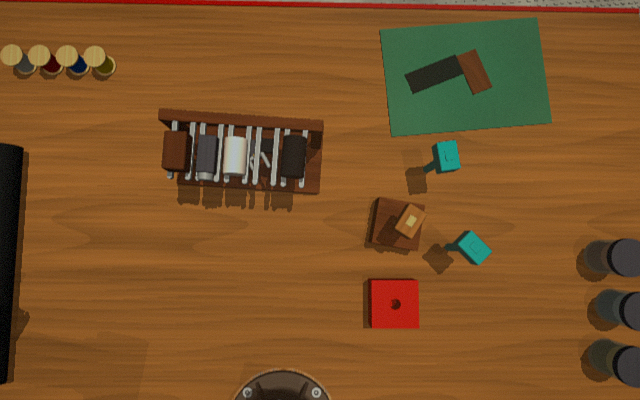

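The scene shows the bench block at about (245,240), with the wooden mallet head at about (205,232). In the top view the head is at (221,411). Look-alikes:
- turquoise mallets at scene (205,175) and (262,202)
- the red block at scene (195,236)
- the mallet picture on the green mat at top (75,450)

I choose the wooden mallet in the dark block. The empty fork is at top column ~262, between the white and black heads.

```bash
python3 - <<'E'
from h import *
np.set_printoptions(precision=4,suppress=True)
out=[]
for c in('top','scene'):
    f=np.load(f'pics/{c}0.npz'); p,d,K,T=[f[k] for k in('p','d','K','T')]
    rr,cc=np.mgrid[0:400,0:640]
    v=np.stack([cc,rr,np.ones_like(cc)],-1)@np.linalg.inv(K).T*d[...,None]
    W=v@T[:3,:3].T+T[:3,3]
    np.save(f'pics/W_{c}.npy',W)
    hsv=cv2.cvtColor(p,cv2.COLOR_RGB2HSV)
    # head top
    m=(W[...,2]>0.135)&(abs(W[...,0]-.44)<.08)&(abs(W[...,1]+.25)<.08)&(d>0)
    m&=~((hsv[...,0]>75)&(hsv[...,0]<105)&(hsv[...,1]>100))&(p[...,0]>60)
    print(c,m.sum(),np.percentile(W[m][:,2],[5,25,50,75,95]) )
    zt=np.percentile(W[m][:,2],95)
    mt=m&(W[...,2]>zt-.006)
    print('top pts',mt.sum(),W[mt].mean(0),cv2.minAreaRect((W[mt][:,:2]*1000).astype(np.float32)))
    # block top
    mb=(W[...,2]>0.055)&(W[...,2]<0.068)&(abs(W[...,0]-.44)<.09)&(abs(W[...,1]+.23)<.09)&(p[...,0]<150)
    print('block',mb.sum(),W[mb].mean(0),cv2.minAreaRect((W[mb][:,:2]*1000).astype(np.float32)))
f=np.load('pics/top0.npz');p=f['p'];f2=np.load('pics/scene0.npz')['p']
a=cv2.resize(p[95:210,150:340,::-1],None,fx=4,fy=4,interpolation=cv2.INTER_CUBIC);cv2.imwrite('pics/c_rack.png',a)
b=cv2.resize(p[180:270,350:440,::-1],(400,400));c=cv2.resize(f2[180:270,190:280,::-1],(400,400));cv2.imwrite('pics/c_mal.png',np.hstack([b,c]))
a=cv2.resize(f2[165:315,310:490,::-1],None,fx=4,fy=4,interpolation=cv2.INTER_CUBIC);cv2.imwrite('pics/c_rack2.png',a)
E
```

```text
top 691 [0.1701 0.1798 0.1811 0.1821 0.1837]
top pts 642 [ 0.4394 -0.2454  0.1812] ((439.6074523925781, -245.80145263671875), (39.908424377441406, 57.989444732666016), 57.041786193847656)
block 1444 [ 0.4373 -0.2342  0.0613] ((439.9892883300781, -246.00253295898438), (100.87124633789062, 100.02861785888672), 79.88290405273438)
scene 689 [0.1478 0.1624 0.1793 0.1819 0.1833]
top pts 364 [ 0.4416 -0.246   0.1818] ((439.0708312988281, -245.78793334960938), (40.080352783203125, 58.61421203613281), 57.933738708496094)
block 536 [ 0.4463 -0.2307  0.0615] ((438.8787536621094, -245.2762451171875), (97.30110168457031, 102.7230453491211), 80.05509948730469)
```

View pics/c_rack.png

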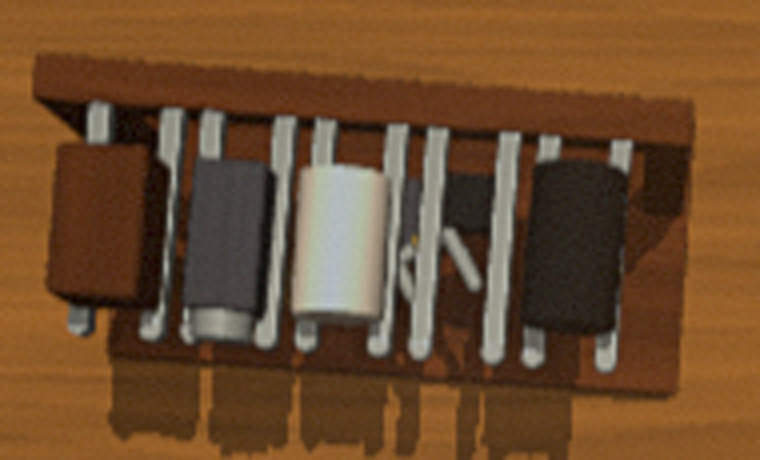

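View pics/c_mal.png

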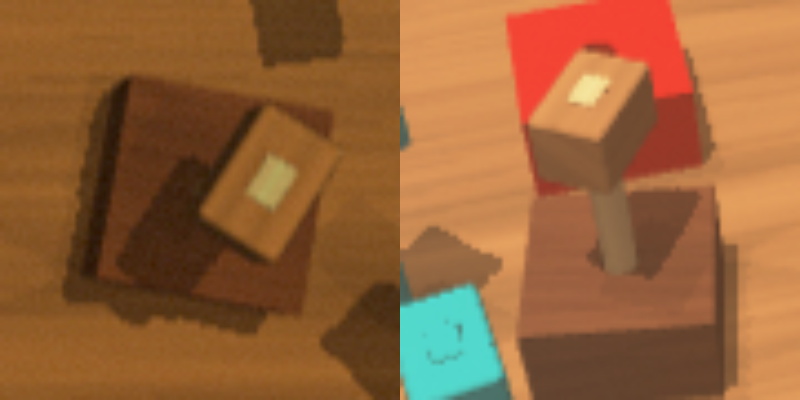

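View pics/c_rack2.png

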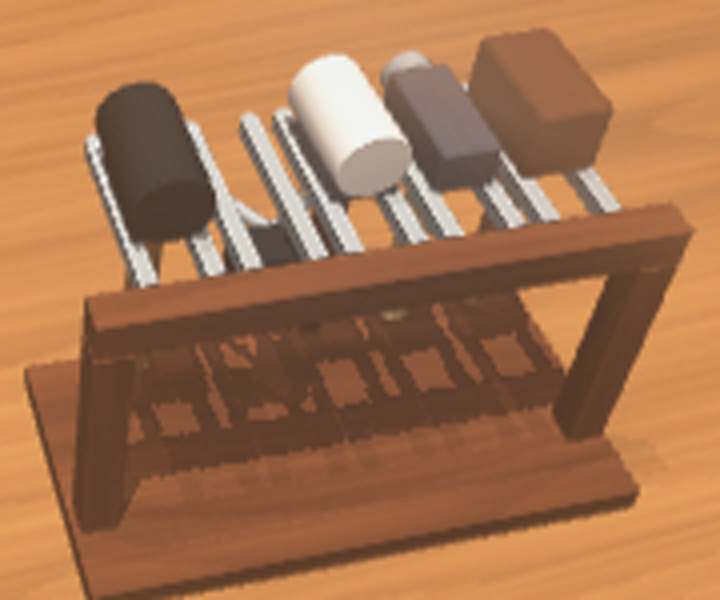

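```bash
cat > rackfit.py <<'E'
from h import *
np.set_printoptions(precision=4,suppress=True)
def ortho(fn,h,x0=.46,x1=.66,y0=-.10,y1=.24,s=.0005):
    f=np.load(f'pics/{fn}.npz'); p,d,K,T=[f[k] for k in('p','d','K','T')]
    xs=np.arange(x1,x0,-s); ys=np.arange(y1,y0,-s)
    X,Y=np.meshgrid(xs,ys,indexing='ij')
    P=np.stack([X,Y,np.full_like(X,h),np.ones_like(X)],-1)@np.linalg.inv(T).T
    u=P[...,:3]@K.T; 
    return cv2.remap(p,(u[...,0]/u[...,2]).astype(np.float32),(u[...,1]/u[...,2]).astype(np.float32),cv2.INTER_LINEAR),xs,ys
E
python3 - <<'E'
from rackfit import *
for fn in('top0','scene0'):
    o,xs,ys=ortho(fn,.19)
    cv2.imwrite(f'pics/ortho_{fn}.png',o[:,:,::-1])
# rail: points z .186-.194 with x beyond
W=np.load('pics/W_top.npy');p=np.load('pics/top0.npz')['p']
m=(abs(W[...,2]-.19)<.005)&(W[...,0]>.4)&(W[...,0]<.7)&(W[...,1]>-.15)&(W[...,1]<.28)
br=p.astype(int).min(-1); sat=p.astype(int).max(-1)-br
rail=m&(sat>25)&(p[...,0]>p[...,2]+25)
n,l,st,_=cv2.connectedComponentsWithStats(rail.astype(np.uint8))
i=1+np.argmax(st[1:,4]); pts=(W[l==i][:,:2]*1000).astype(np.float32); print('rail',len(pts),cv2.minAreaRect(pts))
E
```

```text
rail 1919 ((627.4717407226562, 76.83917999267578), (310.8795166015625, 23.735944747924805), 86.54499053955078)
```

View pics/ortho_top0.png

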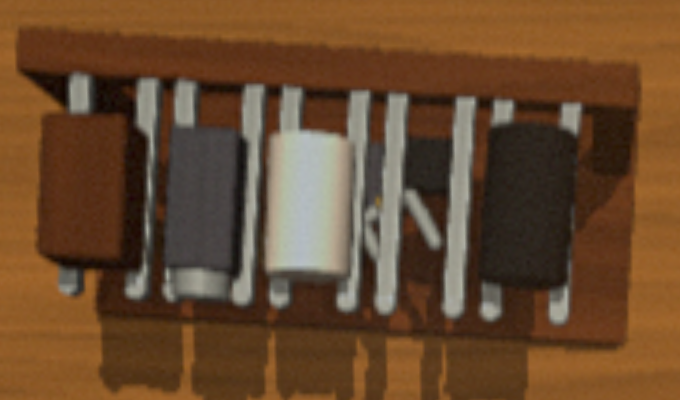

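View pics/ortho_scene0.png

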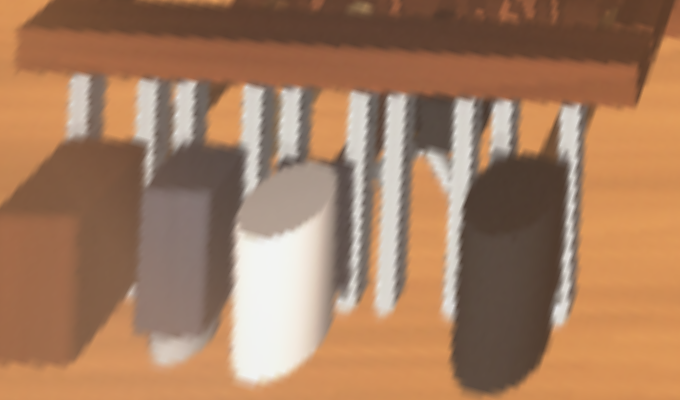

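The crops confirm the choice: wooden head with its long axis at about -32.5° in world, centre at (0.440, -0.246), top at z 0.182. The empty fork is between the white and black heads and the rack is yawed about -3.6°. Next I take a closer wrist look at the fork.

carry_out --targets '[[[0,0,1,0,0,0,1],[0,0,1,0,0,0,1],[0,0,1,0,0,0,1],[0,0,1,0,0,0,1],[0,0,1,0,0,0,1],[0,0,1,0,0,0,1],[0,0,1,0,0,0,1],[0,0,1,0,0,0,1],[0,0,0.46,0,0,0,1],[0,0,0,1,-0.58,-0.1,1],[0,0,0,1,-0.58,-0.1,1],[0,0,0,1,-0.58,-0.1,1],[0,0,0,1,-0.58,-0.1,1],[0,0,0,1,-0.58,-0.1,1],[0,0,0,1,-0.58,-0.1,1],[0,0,0,1,-0.58,-0.1,1],[0,0,0,1,-0.58,-0.1,1],[0,0,0,1,-0.58,-0.1,1],[0,0,0,1,-0.58,-0.1,1],[0,0,0,1,-0.58,-0.1,1]]]'

```text
t: 4.0
eef_pos: [0.4371, 0.3214, 0.4324]
ee_rot: [-3.141, 0.0, -1.632]
force: [0.1, -0.4, 0.7]
width: 0.0876
```

carry_out --targets '[[[0,0,0,1,-0.55,-0.1,1],[0,0,0,1,-0.55,-0.1,1],[0,0,0,1,-0.55,-0.1,1],[0,0,0,1,-0.55,-0.1,1],[0,0,0,1,-0.55,-0.1,1],[0,0,0,1,-0.55,-0.1,1],[0,0,0,1,-0.55,-0.1,1],[0,0,0,1,-0.55,-0.1,1],[0,0,0,1,-0.55,-0.1,1],[0,0,0,0,0,0,1],[0,0,0,0,0,0,1]]]'

```text
t: 5.38
eef_pos: [0.546, 0.0906, 0.4546]
ee_rot: [3.141, 0.0, -1.633]
force: [0.5, 0.2, -0.6]
width: 0.0877
```

```bash
python3 - <<'E'
from rackfit import *
s=arm.get_state(); print(s['t'],s['q'],s['eef_pos'],s['ee_rot'])
p,d,K,T=snap('wrist','w1'); print(T)
for q in('bay_free','fork_mouth','rack'):
    for r in arm.landmark_of('wrist',q)[:2]: print(q,np.round(r['point'],1),round(r['conf'],2),onplane(r['point'],.19,K,T))
o,xs,ys=ortho('w1',.19); cv2.imwrite('pics/ortho_w1.png',o[:,:,::-1])
E
```

```text
5.375 [ 0.5183  0.1292 -0.1794 -0.0002 -1.2623 -0.5803] [0.546  0.0906 0.4546] [ 3.1414  0.0001 -1.6329]
[[-0.9981  0.0592  0.0172  0.5411]
 [ 0.0617  0.9552  0.2896  0.0135]
 [ 0.0007  0.2901 -0.957   0.4337]
 [ 0.      0.      0.      1.    ]]
bay_free [157.8 271.1] 0.5 [0.582  0.0466 0.19  ]
rack [159.1 271.5] 0.75 [0.5818 0.0477 0.19  ]
```

View pics/w1.png

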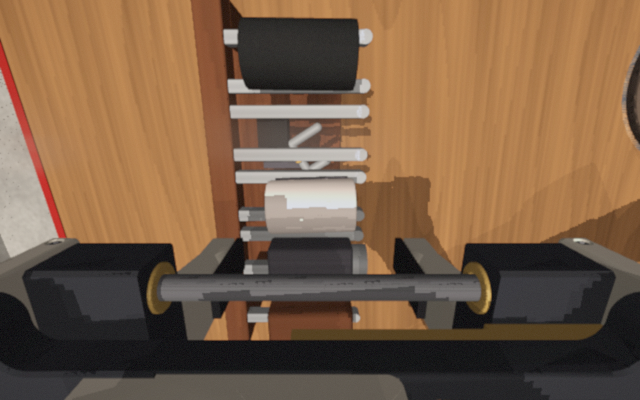

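View pics/ortho_w1.png

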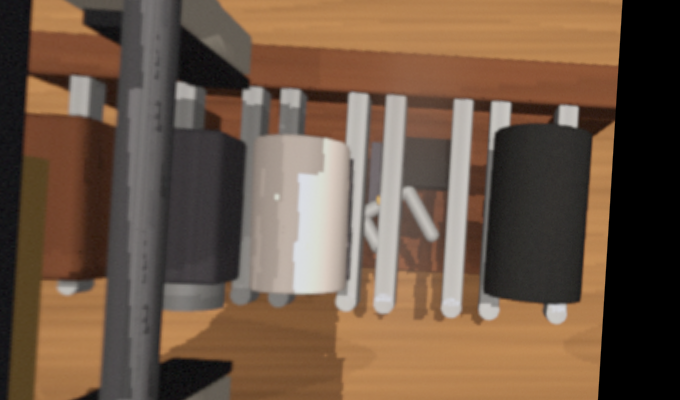

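```bash
cat > fit2.py <<'E'
from rackfit import *
def fit(fn):
    o,xs,ys=ortho(fn,.19)
    g=o.astype(int).min(-1)
    res=[]
    for (c0,r0,c1,r1) in((397,110,385,290),(464,110,452,290)):
        C=[];Rr=[]
        for r in range(r0,r1):
            c=int(c0+(c1-c0)*(r-r0)/(r1-r0)); seg=g[r,c-16:c+17]
            # subtract bg
            w=np.clip(seg-110,0,None)
            # connected run around centre
            on=seg>115
            k=16
            if not on[k]:continue
            a=k
            while a>0 and on[a-1]:a-=1
            b=k
            while b<32 and on[b+1]:b+=1
            if b-a<12 or b-a>28 or a==0 or b==32: continue
            C.append(ys[c-16+a]*.5+ys[c-16+b]*.5);Rr.append(xs[r]); 
        pf=np.polyfit(Rr,C,1); rs=np.array(C)-np.polyval(pf,Rr)
        keep=abs(rs)<.001; pf=np.polyfit(np.array(Rr)[keep],np.array(C)[keep],1)
        res.append(pf); print(fn,len(C),keep.sum(),'slope deg',np.degrees(np.arctan(pf[0])),'y at .5,.555,.61',np.polyval(pf,[.5,.555,.61]))
    m=(res[0]+res[1])/2
    print(' mid y at .5,.555,.61:',np.polyval(m,[.5,.555,.61]),'gap c-c',np.polyval(res[0]-res[1],.555))
    for pf in res:  # tip along the line
        X=np.arange(.49,.53,.0005); v=[g[int(round((xs[0]-x)/.0005)),int(round((ys[0]-np.polyval(pf,x))/.0005))] for x in X]
        v=np.array(v); print('  tip prof',X[np.argmax(v>115)], end='')
        X=np.arange(.595,.63,.0005); v=[g[int(round((xs[0]-x)/.0005)),int(round((ys[0]-np.polyval(pf,x))/.0005))] for x in X]
        v=np.array(v); print('  root',X[np.argmax(v<100)])
if __name__=='__main__':
    for fn in('top0','w1'): fit(fn)
E
python3 fit2.py
```

```text
top0 177 175 slope deg -3.2933124601111623 y at .5,.555,.61 [0.0481 0.0449 0.0417]
top0 180 180 slope deg -3.4904135532998666 y at .5,.555,.61 [0.0143 0.0109 0.0076]
 mid y at .5,.555,.61: [0.0312 0.0279 0.0246] gap c-c 0.034001036468080933
  tip prof 0.5045  root 0.612999999999998
  tip prof 0.5025  root 0.6114999999999982
w1 136 134 slope deg -3.5220490143643857 y at .5,.555,.61 [0.0489 0.0455 0.0421]
w1 180 180 slope deg -3.4158210808264813 y at .5,.555,.61 [0.0149 0.0116 0.0083]
 mid y at .5,.555,.61: [0.0319 0.0286 0.0252] gap c-c 0.033864880466503766
  tip prof 0.5035000000000001  root 0.612999999999998
  tip prof 0.501  root 0.6109999999999982
```

Both views agree: the fork centreline passes (0.502, 0.0313) and (0.612, 0.0249), with yaw -3.43°. Now I go above the wooden mallet.

carry_out --targets '[[[0,0,0,0.98,0.244,0.15,1],[0,0,0,0.98,0.244,0.15,1],[0,0,0,0.98,0.244,0.15,1],[0,0,0,0.98,0.244,0.15,1],[0,0,0,0.98,0.244,0.15,1],[0,0,0,0.98,0.244,0.15,1],[0,0,0,0.98,0.244,0.15,1],[0,0,0,0.98,0.244,0.15,1],[0,0,0,0.98,0.244,0.15,1],[0,0,0,0.98,0.244,0.15,1],[0,0,0,0.98,0.244,0.15,1],[0,0,0,0.98,0.244,0.15,1],[0,0,0,0.98,0.244,0.15,1],[0,0,0,0.98,0.244,0.15,1],[0,0,0.9,0,0,0,1],[0,0,0.9,0,0,0,1],[0,0,0.9,0,0,0,1],[0,0,0.92,0,0,0,1],[0,0,0,0,0,0,1],[0,0,0,0,0,0,1]]]'

```text
t: 8.07
eef_pos: [0.4394, -0.2463, 0.4022]
ee_rot: [-3.141, 0.0, -2.135]
force: [-0.3, 0.2, 0.6]
width: 0.0875
```

```bash
python3 - <<'E'
from rackfit import *
s=arm.get_state(); print(s['t'],s['q'],s['eef_pos'],s['ee_rot'],s['force'])
p,d,K,T=snap('wrist','w2')
for r in arm.landmark_of('wrist','mallet_head')[:3]: print(np.round(r['point'],1),round(r['conf'],2),onplane(r['point'],.162,K,T))
rr,cc=np.mgrid[0:400,0:640]
W=(np.stack([cc,rr,np.ones_like(cc)],-1)@np.linalg.inv(K).T*d[...,None])@T[:3,:3].T+T[:3,3]
m=(abs(W[...,2]-.182)<.006)&(abs(W[...,0]-.44)<.05)&(abs(W[...,1]+.246)<.05)&(d>0)
print(m.sum(),W[m].mean(0),cv2.minAreaRect((W[m][:,:2]*1000).astype(np.float32)))
o,xs,ys=ortho('w2',.182,.38,.5,-.32,-.17); cv2.imwrite('pics/ortho_w2.png',cv2.resize(o[:,:,::-1],None,fx=2,fy=2))
E
```

```text
8.075 [-0.1203  0.0763 -0.3613  0.     -1.133  -0.444 ] [ 0.4394 -0.2463  0.4022] [-3.1414  0.0001 -2.1352] [-0.3072  0.2008  0.6244]
[213.4 132.2] 0.91 [ 0.5608 -0.3256  0.162 ]
[214.5 320.6] 0.83 [ 0.4368 -0.246   0.162 ]
[ 30.8 285.1] 0.61 [ 0.3884 -0.3667  0.162 ]
4104 [ 0.4372 -0.247   0.181 ] ((437.9036560058594, -245.89227294921875), (39.800804138183594, 58.081050872802734), 57.68714904785156)
```

View pics/w2.png

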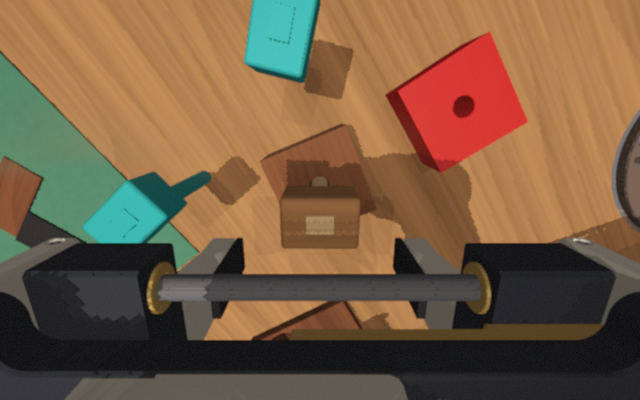

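The wooden mallet head is at (222,320) between the open jaws, standing in the dark block. The turquoise mallets and the red block are well off. Descend and grip.

carry_out --targets '[[[0,0,0,0,0,0.74,1],[0,0,0,0,0,0.74,1],[0,0,0,0,0,0.74,1],[0,0,0,0,0,0.74,1],[0,0,0,0,0,0,1],[0,0,0,0,0,0,-1],[0,0,0,0,0,0,-1],[0,0,0,0,0,0,-1],[0,0,0,0,0,0,-1],[0,0,0,0,0,0,-1],[0,0,0,0,0,0,-1],[0,0,0,0,0,0,-1]]]' --squeeze 40

```text
t: 9.68
eef_pos: [0.44, -0.246, 0.3285]
ee_rot: [-3.141, -0.0, -2.137]
force: [-1.3, 2.6, 5.8]
width: 0.0577
```

carry_out --targets '[[[0,0,0,0,0,-0.5,-1],[0,0,0,0,0,-0.5,-1],[0,0,0,0,0,-0.5,-1],[0,0,0,0,0,-0.5,-1],[0,0,0,0,0,-0.5,-1],[0,0,0,0,0,-0.5,-1],[0,0,0,0,0,-0.5,-1],[0,0,0,0,0,-0.5,-1],[0,0,0,0,0,0,-1],[0,0,0,0,0,0,-1],[0,0,0,0,0,0,-1]]]'

```text
t: 11.05
eef_pos: [0.4398, -0.2459, 0.4275]
ee_rot: [3.14, -0.0, -2.138]
force: [-0.2, -0.0, -4.6]
width: 0.0576
```

```bash
python3 - <<'E'
from rackfit import *
s=arm.get_state(); print(s['t'],s['q'],s['eef_pos'],s['ee_rot'],s['force'],s['moment'],s['width'])
p,d,K,T=snap('wrist','w3')
p,d,K,T=snap('scene','s3')
cv2.imwrite('pics/s3c.png',cv2.resize(p[120:290,150:320,::-1],(600,600)))
E
```

```text
11.05 [-0.1195  0.0593 -0.3203 -0.0002 -1.1923 -0.4473] [ 0.4398 -0.2459  0.4275] [ 3.1405 -0.0003 -2.1376] [-0.1699 -0.0093 -4.5847] [ 0.0362 -0.0586 -0.0151] 0.05762898602241063
```

View pics/s3c.png

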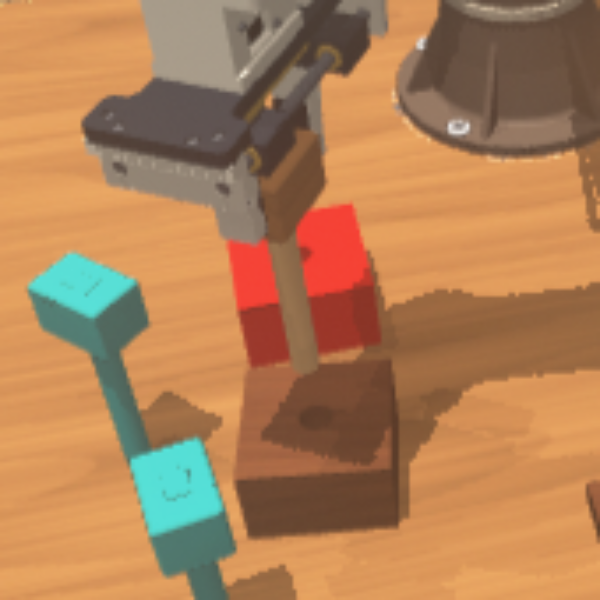

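View pics/w3.png

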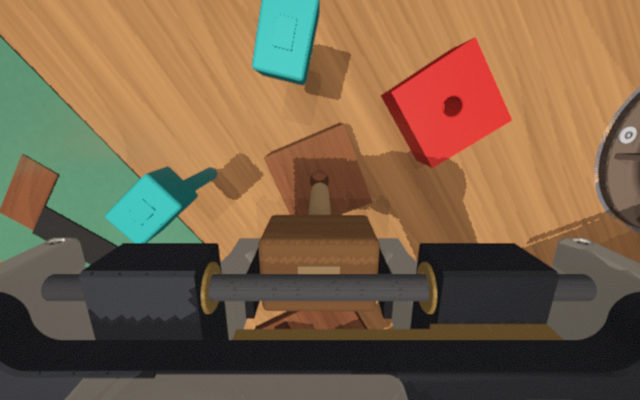

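The mallet is held upright and out of the block. Next I measure how it sits in the tool frame.

```bash
python3 - <<'E'
from rackfit import *
f=np.load('pics/w3.npz'); p,d,K,T=[f[k] for k in('p','d','K','T')]
s=arm.get_state(); Tt=np.eye(4); Tt[:3,:3]=R.from_euler('xyz',s['ee_rot']).as_matrix(); Tt[:3,3]=s['eef_pos']
M=np.linalg.inv(Tt)@T; print(M)
rr,cc=np.mgrid[0:400,0:640]
X=(np.stack([cc,rr,np.ones_like(cc)],-1)@np.linalg.inv(K).T*d[...,None])@M[:3,:3].T+M[:3,3]
for r in range(178,280,6):
    print(r,[np.round(X[r,c]*1000,1).tolist() for c in (285,320,355)])
# handle rows: edges in z 185..
hsv=cv2.cvtColor(p,cv2.COLOR_RGB2HSV)
for r in range(180,216,5):
    seg=d[r,295:345]; 
    on=seg<np.nanmedian(d[r,[290,350]])-.02
    idx=np.where(on)[0]
    if len(idx): 
        a,b=295+idx[0],295+idx[-1]; print('handle',r,a,b,np.round(X[r,(a+b)//2]*1000,1), 'y edges',np.round(X[r,a+1,1]*1000,1),np.round(X[r,b-1,1]*1000,1))
E
```

```text
[[ 0.0003 -0.9571 -0.2897  0.0775]
 [ 1.      0.      0.0009  0.0007]
 [-0.0008 -0.2897  0.9571  0.021 ]
 [ 0.      0.      0.      1.    ]]
178 [[3.5, -38.6, 365.0], [-7.5, 3.2, 416.4], [3.3, 44.4, 366.2]]
184 [[-4.3, -39.1, 367.4], [9.2, 2.5, 310.0], [-4.2, 44.8, 366.8]]
190 [[-11.8, -39.3, 367.5], [9.4, 2.4, 285.4], [-11.5, 45.0, 366.5]]
196 [[-19.0, -39.5, 366.5], [9.5, 2.3, 264.4], [-19.1, 45.3, 366.7]]
202 [[-26.5, -39.7, 366.1], [9.5, 2.2, 246.7], [-26.5, 45.5, 366.3]]
208 [[-54.2, -47.2, 428.0], [9.7, 2.1, 230.5], [-34.1, 45.7, 365.8]]
214 [[-63.6, -47.6, 428.7], [9.4, 2.0, 217.9], [-63.3, 54.2, 427.8]]
220 [[20.8, -17.6, 174.6], [20.4, 1.7, 175.7], [20.7, 21.1, 175.0]]
226 [[20.8, -16.6, 165.6], [20.9, 1.7, 165.4], [20.7, 20.0, 166.0]]
232 [[20.7, -15.8, 157.7], [21.2, 1.6, 156.5], [20.4, 19.1, 158.5]]
238 [[20.5, -15.1, 150.9], [20.7, 1.6, 150.4], [20.8, 18.1, 150.2]]
244 [[18.0, -15.0, 149.6], [18.6, 1.6, 148.3], [18.5, 18.0, 148.5]]
250 [[15.8, -14.9, 147.7], [15.7, 1.6, 147.9], [16.1, 17.9, 147.0]]
256 [[12.9, -14.9, 147.3], [12.5, 1.6, 148.1], [13.0, 18.0, 147.0]]
262 [[9.7, -15.0, 147.4], [9.8, 1.6, 147.1], [9.7, 18.2, 147.4]]
268 [[6.2, -15.2, 147.9], [6.5, 1.6, 147.3], [6.3, 18.3, 147.6]]
274 [[30.4, -9.4, 101.1], [30.8, 1.3, 100.4], [31.2, 11.8, 99.8]]
handle 185 314 325 [  9.4   1.5 304.8] y edges -2.5 6.6
handle 190 311 328 [  9.3   1.5 285.6] y edges -5.3 9.2
handle 195 311 328 [  9.5   1.4 267.4] y edges -4.9 8.7
handle 200 310 329 [  9.3   1.4 253.1] y edges -5.4 9.2
handle 205 309 329 [  9.9   1.3 237.4] y edges -6.0 8.7
handle 210 309 330 [  9.5   1.3 226.3] y edges -5.6 9.1
handle 215 339 339 [77.5  0.7 21. ] y edges 13.3 12.2
```

carry_out --targets '[[[0,0,-0.9,0,0,0,-1],[0,0,-0.9,0,0,0,-1],[0,0,-0.9,0,0,0,-1],[0,0,-0.92,0,0,0,-1],[0,0,0,-0.4,0.07,0,-1],[0,0,0,-0.8,0.07,0,-1],[0,0,0,-0.8,0.07,0,-1],[0,0,0,-0.8,0.07,0,-1],[0,0,0,-0.8,0.07,0,-1],[0,0,0,-0.8,0.07,0,-1],[0,0,0,-0.8,0.07,0,-1],[0,0,0,-0.8,0.07,0,-1],[0,0,0,-0.8,0.07,0,-1],[0,0,0,-0.8,0.07,0,-1],[0,0,0,-0.8,0.07,0,-1],[0,0,0,-0.8,0.07,0,-1],[0,0,0,-0.8,0.07,0,-1],[0,0,0,-0.8,0.07,0,-1],[0,0,0,-0.4,0.07,0,-1],[0,0,0,0,0,0,-1]]]'

```text
t: 13.65
eef_pos: [0.4307, 0.0356, 0.4281]
ee_rot: [3.142, -0.0, -1.632]
force: [-0.4, -0.5, -4.3]
width: 0.0577
```

carry_out --targets '[[[0,0,0,0,0,0.4,-1],[0,0,0,0,0,0.4,-1],[0,0,0,0,0,0.4,-1],[0,0,0,0,0,0.38,-1],[0,0,0,0,0,0,-1],[0,0,0,0,0,0,-1]]]'

```text
t: 14.4
eef_pos: [0.4311, 0.0351, 0.3888]
ee_rot: [-3.141, -0.0, -1.632]
force: [0.9, 0.2, -3.8]
width: 0.0578
```

```bash
python3 - <<'E'
from rackfit import *
s=arm.get_state(); print(s['t'],s['q'],s['eef_pos'],s['ee_rot'],s['force'],s['moment'])
p,d,K,T=snap('wrist','w4'); o,xs,ys=ortho('w4',.19,.40,.64,-.08,.16); cv2.imwrite('pics/o_w4.png',o[:,:,::-1])
f=np.load('pics/w4.npz')
Tt=np.eye(4); Tt[:3,:3]=R.from_euler('xyz',s['ee_rot']).as_matrix(); Tt[:3,3]=s['eef_pos']
rr,cc=np.mgrid[0:400,0:640]
W=(np.stack([cc,rr,np.ones_like(cc)],-1)@np.linalg.inv(K).T*d[...,None])@T[:3,:3].T+T[:3,3]
X=(W-Tt[:3,3])@Tt[:3,:3]
m=(abs(X[...,1])<.012)&(X[...,0]>.005)&(X[...,0]<.012)&(X[...,2]>.19)&(X[...,2]<.32)
h=X[m]; print('handle',m.sum(),np.median(h,0))
m=(abs(X[...,1])<.025)&(X[...,0]>.017)&(X[...,0]<.024)&(X[...,2]>.15)&(X[...,2]<.185); print('face',m.sum(),np.median(X[m],0), 'world',np.median(W[m],0))
p,d,K,T=snap('scene','s4'); cv2.imwrite('pics/s4c.png',cv2.resize(p[120:320,280:480,::-1],(600,600)))
E
```

```text
14.4 [ 0.5408 -0.0418 -0.5146  0.0002 -1.0978 -0.6022] [0.4311 0.0351 0.3888] [-3.1414 -0.     -1.632 ] [ 0.9428  0.1706 -3.779 ] [ 0.1056 -0.0402 -0.0285]
handle 541 [0.0084 0.0007 0.2548]
face 2303 [ 0.0204 -0.0001  0.1642] world [0.43   0.0147 0.2247]
```

View pics/w4.png

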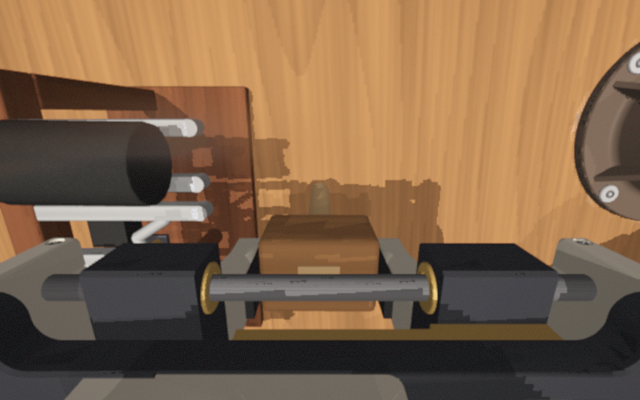

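View pics/s4c.png

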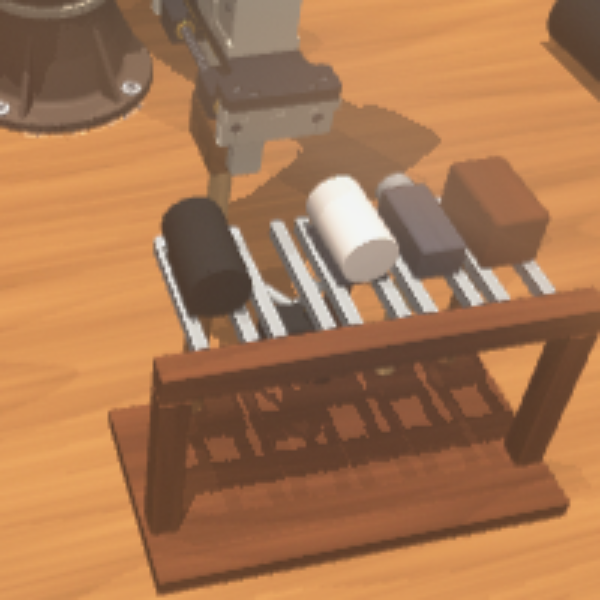

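The scene and wrist views show the mallet upright just before the empty fork, about 0.8 mm toward -y of its centreline. I correct that and advance to the mouth.

carry_out --targets '[[[0,0,0,-0.03,-0.25,0,-1],[0,0,0,0,-0.25,0,-1],[0,0,0,0,-0.25,0,-1],[0,0,0,0,-0.25,0,-1],[0,0,0,0,-0.25,0,-1],[0,0,0,0,-0.25,0,-1],[0,0,0,0,-0.25,0,-1],[0,0,0,0,-0.25,0,-1],[0,0,0,0,-0.25,0,-1],[0,0,0,0,-0.2,0,-1],[0,0,0,0,0,0,-1],[0,0,0,0,0,0,-1]]]'

```text
t: 16.0
eef_pos: [0.492, 0.032, 0.3886]
ee_rot: [3.141, -0.0, -1.632]
force: [-0.0, -0.4, -4.6]
width: 0.0575
```

```bash
python3 - <<'E'
from rackfit import *
s=arm.get_state(); print(s['t'],s['eef_pos'],s['ee_rot'],s['force'],s['moment'])
p,d,K,T=snap('wrist','w5'); 
p,d,K,T=snap('scene','s5'); cv2.imwrite('pics/s5c.png',cv2.resize(p[150:270,320:440,::-1],(600,600)))
p,d,K,T=snap('top','t5'); cv2.imwrite('pics/t5c.png',cv2.resize(p[90:210,190:310,::-1],(600,600)))
s=arm.get_state(); print(s['t'],s['eef_pos'],s['force'])
E
```

```text
16.0 [0.492  0.032  0.3886] [ 3.1413 -0.0001 -1.6321] [-0.0041 -0.3968 -4.5871] [ 0.0847 -0.0472  0.0559]
16.15 [0.4919 0.0321 0.3888] [ 0.4088  0.7108 -4.2259]
```

View pics/w5.png

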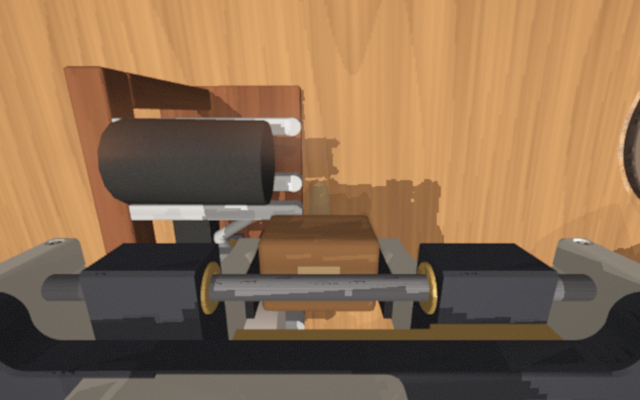

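View pics/s5c.png

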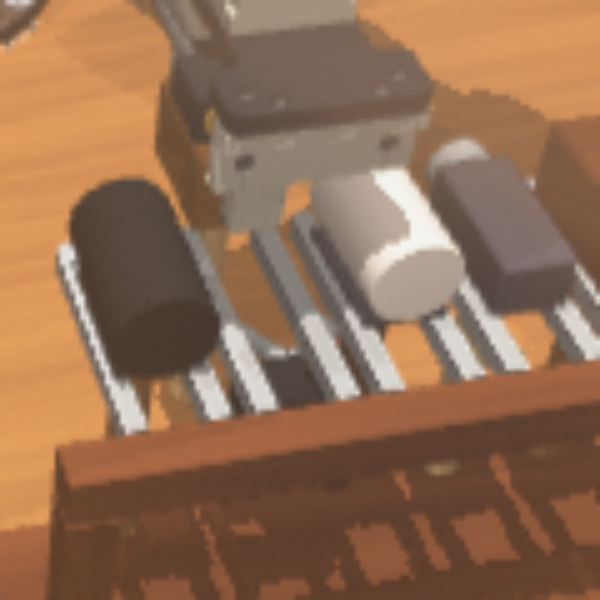

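carry_out --targets '[[[0,0,0,0,-0.12,0,-1],[0,0,0,0,-0.12,0,-1],[0,0,0,0,-0.12,0,-1],[0,0,0,0,-0.12,0,-1]]]'

```text
t: 16.65
eef_pos: [0.5043, 0.0314, 0.3886]
ee_rot: [3.142, -0.0, -1.632]
force: [-0.3, -0.2, -4.1]
width: 0.0576
```

carry_out --targets '[[[0,0,0,0,-0.12,0,-1],[0,0,0,0,-0.12,0,-1]]]'

```text
t: 16.9
eef_pos: [0.5103, 0.031, 0.3886]
ee_rot: [3.142, -0.0, -1.632]
force: [0.2, -0.4, -4.3]
width: 0.0581
```

carry_out --targets '[[[0,0,0,0,-0.12,0,-1],[0,0,0,0,-0.12,0,-1]]]'

```text
t: 17.15
eef_pos: [0.5163, 0.0306, 0.3887]
ee_rot: [-3.142, -0.0, -1.632]
force: [0.1, 0.4, -3.5]
width: 0.0576
```

carry_out --targets '[[[0,0,0,0,-0.12,0,-1],[0,0,0,0,-0.12,0,-1]]]'

```text
t: 17.4
eef_pos: [0.5222, 0.0302, 0.3887]
ee_rot: [3.142, -0.0, -1.632]
force: [0.2, 0.1, -4.7]
width: 0.0577
```

carry_out --targets '[[[0,0,0,0,-0.12,0,-1],[0,0,0,0,-0.12,0,-1]]]'

```text
t: 17.65
eef_pos: [0.5282, 0.0299, 0.3887]
ee_rot: [3.142, -0.0, -1.632]
force: [0.3, 0.1, -3.9]
width: 0.0575
```

carry_out --targets '[[[0,0,0,0,-0.12,0,-1]]]'

```text
t: 17.77
eef_pos: [0.5312, 0.0297, 0.3886]
ee_rot: [3.141, -0.0, -1.632]
force: [0.2, -0.4, -3.9]
width: 0.0576
```

carry_out --targets '[[[0,0,0,0,-0.12,0,-1]]]'

```text
t: 17.9
eef_pos: [0.5333, 0.0294, 0.3881]
ee_rot: [3.139, -0.0, -1.632]
force: [-5.9, 1.5, -4.9]
width: 0.0578
```

```bash
python3 - <<'E'
from rackfit import *
s=arm.get_state(); print(s['t'],s['eef_pos'],s['ee_rot'],s['force'],s['moment'])
p,d,K,T=snap('scene','s6'); cv2.imwrite('pics/s6c.png',cv2.resize(p[150:270,320:440,::-1],(600,600)))
E
```

```text
17.9 [0.5333 0.0294 0.3881] [ 3.1387 -0.0003 -1.6324] [-5.947   1.5349 -4.9396] [ 0.5029  2.4185 -0.0074]
```

View pics/s6c.png

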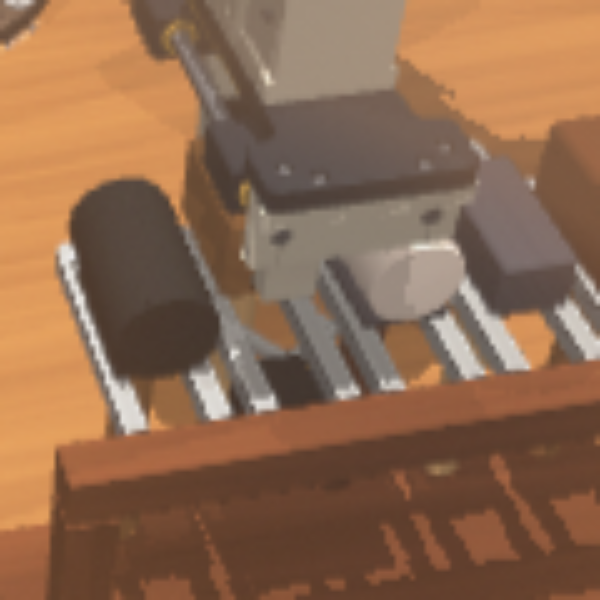

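Force x fell to -5.9 N at TCP x≈0.532, so the handle has met the catch and the stop should be near 0.562. The scene crop shows the handle between the prongs and the neighbours clear. Continue slowly.

carry_out --targets '[[[0,0,0,0,-0.08,0,-1],[0,0,0,0,-0.08,0,-1]]]'

```text
t: 18.2
eef_pos: [0.5365, 0.0287, 0.3875]
ee_rot: [3.136, -0.002, -1.633]
force: [-7.9, -2.4, -3.1]
width: 0.0577
```

carry_out --targets '[[[0,0,0,0,-0.08,0,-1],[0,0,0,0,-0.08,0,-1]]]'

```text
t: 18.45
eef_pos: [0.5405, 0.0283, 0.3874]
ee_rot: [3.136, -0.002, -1.633]
force: [-6.2, -0.5, -4.0]
width: 0.0578
```

carry_out --targets '[[[0,0,0,0,-0.08,0,-1],[0,0,0,0,-0.08,0,-1]]]'

```text
t: 18.7
eef_pos: [0.5448, 0.0283, 0.3877]
ee_rot: [3.137, -0.001, -1.633]
force: [-6.1, -0.1, -5.8]
width: 0.0577
```

carry_out --targets '[[[0,0,0,0,-0.08,0,-1],[0,0,0,0,-0.08,0,-1]]]'

```text
t: 18.95
eef_pos: [0.5489, 0.0281, 0.3877]
ee_rot: [3.138, -0.001, -1.633]
force: [-5.7, -1.0, -3.5]
width: 0.0579
```

carry_out --targets '[[[0,0,0,0,-0.08,0,-1],[0,0,0,0,-0.08,0,-1]]]'

```text
t: 19.2
eef_pos: [0.5528, 0.0278, 0.3877]
ee_rot: [3.137, -0.002, -1.632]
force: [-6.1, -0.8, -4.3]
width: 0.0578
```

carry_out --targets '[[[0,0,0,0,-0.06,0,-1]]]'

```text
t: 19.32
eef_pos: [0.5543, 0.0276, 0.3877]
ee_rot: [3.137, -0.002, -1.633]
force: [-5.5, -0.9, -4.3]
width: 0.0576
```

Close to the stop now, so 1 mm steps.

carry_out --targets '[[[0,0,0,0,-0.04,0,-1],[0,0,0,0,-0.04,0,-1]]]'

```text
t: 19.58
eef_pos: [0.5563, 0.0276, 0.3877]
ee_rot: [3.137, -0.001, -1.633]
force: [-6.4, -0.7, -4.5]
width: 0.0579
```

carry_out --targets '[[[0,0,0,0,-0.04,0,-1]]]'

```text
t: 19.7
eef_pos: [0.5573, 0.0276, 0.3877]
ee_rot: [3.137, -0.001, -1.633]
force: [-5.6, 0.0, -4.3]
width: 0.0579
```

carry_out --targets '[[[0,0,0,0,-0.04,0,-1]]]'

```text
t: 19.82
eef_pos: [0.5583, 0.0276, 0.3877]
ee_rot: [3.137, -0.001, -1.633]
force: [-6.1, 0.5, -4.1]
width: 0.0579
```

carry_out --targets '[[[0,0,0,0,-0.04,0,-1]]]'

```text
t: 19.95
eef_pos: [0.5593, 0.0276, 0.3877]
ee_rot: [3.137, -0.001, -1.632]
force: [-5.6, 0.6, -4.2]
width: 0.058
```

carry_out --targets '[[[0,0,0,0,-0.04,0,-1]]]'

```text
t: 20.08
eef_pos: [0.5603, 0.0276, 0.3877]
ee_rot: [3.137, -0.001, -1.633]
force: [-6.7, 1.8, -3.0]
width: 0.0577
```

carry_out --targets '[[[0,0,0,0,-0.04,0,-1]]]'

```text
t: 20.2
eef_pos: [0.5612, 0.0277, 0.3877]
ee_rot: [3.137, -0.0, -1.632]
force: [-7.3, 1.9, -3.2]
width: 0.0581
```

carry_out --targets '[[[0,0,0,0,-0.03,0,-1]]]'

```text
t: 20.32
eef_pos: [0.5619, 0.0278, 0.3876]
ee_rot: [3.137, -0.0, -1.632]
force: [-8.6, 2.7, -2.4]
width: 0.0579
```

carry_out --targets '[[[0,0,0,0,-0.02,0,-1]]]'

```text
t: 20.45
eef_pos: [0.5622, 0.0277, 0.3876]
ee_rot: [3.136, -0.0, -1.632]
force: [-9.8, 2.3, -1.6]
width: 0.0576
```

carry_out --targets '[[[0,0,0,0,-0.02,0,-1]]]'

```text
t: 20.58
eef_pos: [0.5624, 0.0277, 0.3876]
ee_rot: [3.136, -0.0, -1.632]
force: [-11.2, 4.2, -0.2]
width: 0.0578
```

carry_out --targets '[[[0,0,0,0,-0.02,0,-1]]]'

```text
t: 20.7
eef_pos: [0.5627, 0.0277, 0.3876]
ee_rot: [3.135, -0.0, -1.632]
force: [-12.1, 3.8, 0.2]
width: 0.0581
```

carry_out --targets '[[[0,0,0,0,-0.01,0,-1]]]'

```text
t: 20.82
eef_pos: [0.5628, 0.0276, 0.3876]
ee_rot: [3.135, -0.001, -1.633]
force: [-13.8, 4.1, 1.1]
width: 0.0577
```

```bash
python3 - <<'E'
from rackfit import *
s=arm.get_state(); print(s['t'],s['eef_pos'],s['ee_rot'],s['force'],s['moment'])
p,d,K,T=snap('scene','s7'); cv2.imwrite('pics/s7c.png',cv2.resize(p[150:270,320:440,::-1],(600,600)))
p,d,K,T=snap('wrist','w7')
s=arm.get_state(); print(s['t'],s['force'])
E
```

```text
20.825 [0.5628 0.0276 0.3876] [ 3.1348 -0.0005 -1.6325] [-13.7642   4.0818   1.1292] [ 1.8178  5.2612 -0.0285]
20.925 [-11.3008   4.5231   0.7274]
```

View pics/s7c.png

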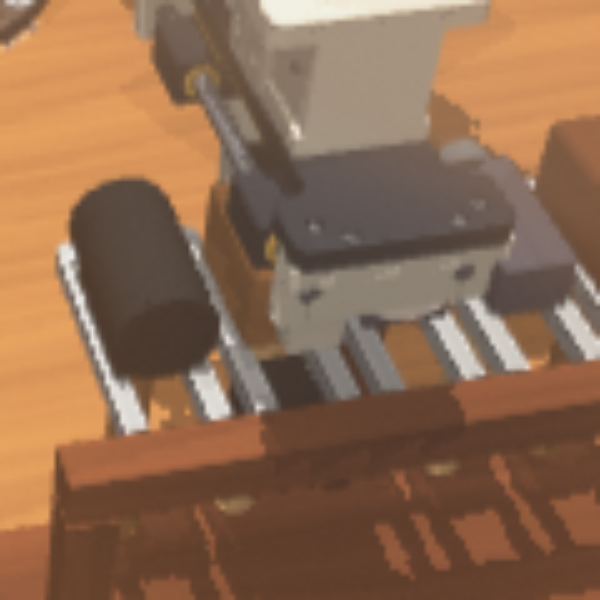

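View pics/w7.png

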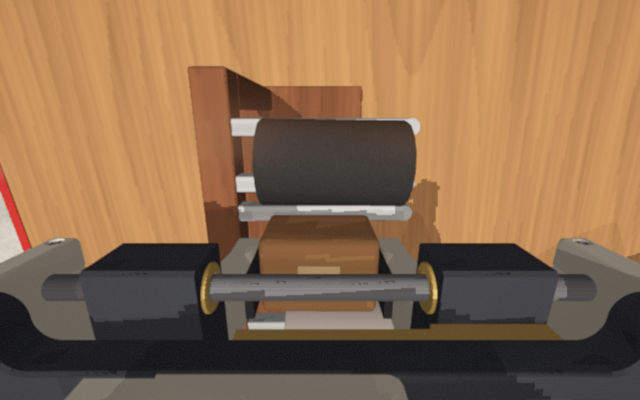

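Push is about 12 N and flattened 30.5 mm past the first catch contact, so the handle is on the stop. The wrist view shows a clear gap to the black head. Ease off and lower.

carry_out --targets '[[[0,0,0,0,0.03,0,-1],[0,0,0,0,0.03,0,-1],[0,0,0,0,0,0,-1]]]'

```text
t: 21.3
eef_pos: [0.5621, 0.0278, 0.3877]
ee_rot: [3.137, -0.0, -1.632]
force: [-7.3, 2.4, -3.6]
width: 0.058
```

carry_out --targets '[[[0,0,0,0,0,0.08,-1],[0,0,0,0,0,0.08,-1],[0,0,0,0,0,0.08,-1],[0,0,0,0,0,0.08,-1]]]'

```text
t: 21.8
eef_pos: [0.562, 0.0274, 0.3802]
ee_rot: [3.137, -0.001, -1.632]
force: [-8.7, 0.6, 1.5]
width: 0.0579
```

carry_out --targets '[[[0,0,0,0,0.03,0,-1],[0,0,0,0,0,0,-1]]]'

```text
t: 22.05
eef_pos: [0.5616, 0.0275, 0.3798]
ee_rot: [3.138, -0.001, -1.632]
force: [-5.3, -0.3, -4.2]
width: 0.0578
```

carry_out --targets '[[[0,0,0,0,0,0.04,-1],[0,0,0,0,0,0.02,-1]]]'

```text
t: 22.3
eef_pos: [0.5616, 0.0275, 0.3789]
ee_rot: [3.138, -0.001, -1.632]
force: [-6.9, 0.4, -0.1]
width: 0.0579
```

carry_out --targets '[[[0,0,0,0,0.02,0.03,-1],[0,0,0,0,0,0,-1]]]'

```text
t: 22.55
eef_pos: [0.5614, 0.0275, 0.3781]
ee_rot: [3.139, -0.001, -1.632]
force: [-5.0, -0.4, -2.1]
width: 0.0578
```

carry_out --targets '[[[0,0,0,0,0,0.03,-1],[0,0,0,0,0,0,-1]]]'

```text
t: 22.8
eef_pos: [0.5614, 0.0275, 0.3773]
ee_rot: [3.139, -0.001, -1.632]
force: [-5.9, 0.2, -1.5]
width: 0.0578
```

carry_out --targets '[[[0,0,0,0,0.01,0.03,-1],[0,0,0,0,0,0,-1]]]'

```text
t: 23.05
eef_pos: [0.5613, 0.0275, 0.3769]
ee_rot: [3.14, -0.001, -1.632]
force: [-6.4, 0.3, -1.3]
width: 0.0579
```

carry_out --targets '[[[0,0,0,0,0,0.03,-1],[0,0,0,0,0,0,-1]]]'

```text
t: 23.3
eef_pos: [0.5612, 0.0275, 0.3768]
ee_rot: [3.14, -0.001, -1.632]
force: [-8.4, 0.2, 5.4]
width: 0.0578
```

The head sits on the prongs: z stopped at 0.3768 and the z force went up. Relieve the preload, then release.

carry_out --targets '[[[0,0,0,0,0.02,-0.03,-1],[0,0,0,0,0,0,-1]]]'

```text
t: 23.55
eef_pos: [0.5611, 0.0276, 0.3768]
ee_rot: [3.14, -0.001, -1.632]
force: [-5.9, -1.1, -2.3]
width: 0.0582
```

carry_out --targets '[[[0,0,0,0,0,0,1],[0,0,0,0,0,0,1],[0,0,0,0,0,0,1],[0,0,0,0,0,0,1],[0,0,0,0,0,0,1],[0,0,0,0,0,0,1]]]'

```text
t: 24.3
eef_pos: [0.5615, 0.0278, 0.3769]
ee_rot: [-3.142, -0.0, -1.632]
force: [-0.6, -0.0, 0.8]
width: 0.0876
```

```bash
python3 - <<'E'
from rackfit import *
s=arm.get_state(); print(s['t'],s['eef_pos'],s['ee_rot'],s['force'],s['moment'],s['width'])
p,d,K,T=snap('wrist','w8')
E
```

```text
24.3 [0.5615 0.0278 0.3769] [-3.1415 -0.     -1.632 ] [-0.566  -0.0006  0.7619] [-0.0174 -0.03    0.0506] 0.08756499016525668
```

View pics/w8.png

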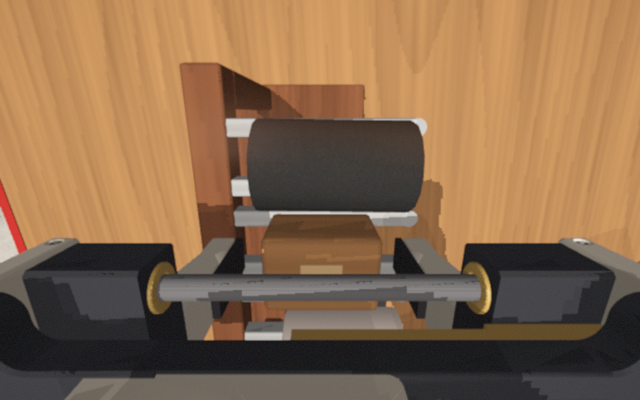

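The jaws are open with gaps on both sides of the head, forces near zero. Lift straight up, then move aside to check.

carry_out --targets '[[[0,0,0,0,0,-0.4,1],[0,0,0,0,0,-0.6,1],[0,0,0,0,0,-0.8,1],[0,0,0,0,0,-1,1],[0,0,0,0,0,-1,1],[0,0,0,-0.9,0.6,-0.2,1],[0,0,0,-0.9,0.6,0,1],[0,0,0,-0.9,0.6,0,1],[0,0,0,-0.9,0.6,0,1],[0,0,0,-0.9,0.6,0,1],[0,0,0,-0.9,0.6,0,1],[0,0,0,-0.9,0.6,0,1],[0,0,0,0,0,0,1],[0,0,0,0,0,0,1]]]'

```text
t: 26.1
eef_pos: [0.4663, 0.1914, 0.4778]
ee_rot: [-3.141, 0.001, -1.632]
force: [-0.0, -0.4, 0.3]
width: 0.0876
```

```bash
python3 - <<'E'
from rackfit import *
s=arm.get_state(); print(s['t'],s['eef_pos'],s['ee_rot'],s['force'],s['width'])
B=np.array([.612,.0250]); a=np.radians(-3.43); Rm=np.array([[np.cos(a),np.sin(a)],[-np.sin(a),np.cos(a)]])
for c in('scene','top','wrist'):
    p,d,K,T=snap(c,c[0]+'9')
    rr,cc=np.mgrid[0:400,0:640]
    W=(np.stack([cc,rr,np.ones_like(cc)],-1)@np.linalg.inv(K).T*d[...,None])@T[:3,:3].T+T[:3,3]
    F=(W[...,:2]-B)@Rm.T
    m=(abs(F[...,1])<.026)&(F[...,0]>-.11)&(F[...,0]<.0)&(abs(W[...,2]-.23)<.006)&(d>0)&(p[...,0].astype(int)-p[...,2]>40)&(p[...,0]>90)
    if m.sum()>50: print(c,m.sum(),'z',np.median(W[m][:,2]),cv2.minAreaRect((F[m]*1000).astype(np.float32)))
    for q in('poly_mallet_head','steel_hammer_head','rubber_mallet_head','old_mallet_head'):
        r=arm.landmark_of(c,q)[:1]
        if r: print(c,q,np.round(r[0]['point'],1),round(r[0]['conf'],2))
p=np.load('pics/t9.npz')['p'];cv2.imwrite('pics/t9c.png',cv2.resize(p[95:210,150:340,::-1],None,fx=4,fy=4))
p=np.load('pics/s9.npz')['p'];cv2.imwrite('pics/s9c.png',cv2.resize(p[165:315,310:490,::-1],None,fx=4,fy=4))
E
```

```text
26.1 [0.4663 0.1914 0.4778] [-3.1407  0.0007 -1.6315] [-0.0267 -0.3805  0.2876] 0.08760567931556752
scene 428 z 0.22972613303573988 ((-50.801414489746094, -2.2523040771484375), (40.217350006103516, 58.061126708984375), 89.54668426513672)
scene poly_mallet_head [196.8 395.7] 0.8
scene rubber_mallet_head [208.3 350. ] 0.67
scene old_mallet_head [189.  445.9] 0.65
top 697 z 0.22954101581969155 ((-50.858802795410156, -1.7115955352783203), (39.43214797973633, 57.926429748535156), 89.52733612060547)
top poly_mallet_head [157.2 237.2] 0.86
top steel_hammer_head [153.9 206.9] 0.59
top rubber_mallet_head [156.5 289.5] 0.63
top old_mallet_head [152.3 177.2] 0.91
wrist 1671 z 0.22881151642723327 ((-52.26517105102539, 13.527338027954102), (11.484468460083008, 57.37864303588867), 89.7240982055664)
wrist poly_mallet_head [ 76.  204.1] 0.62
wrist steel_hammer_head [150.  205.5] 0.95
wrist old_mallet_head [207.5 214.5] 0.73
```

View pics/t9c.png

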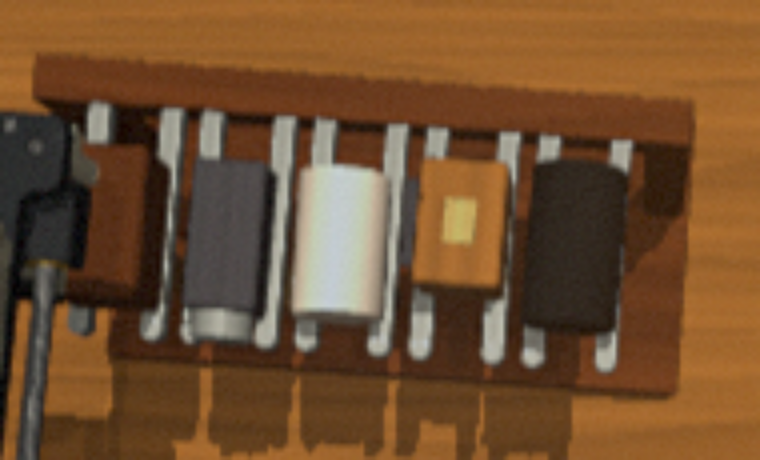

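View pics/s9c.png

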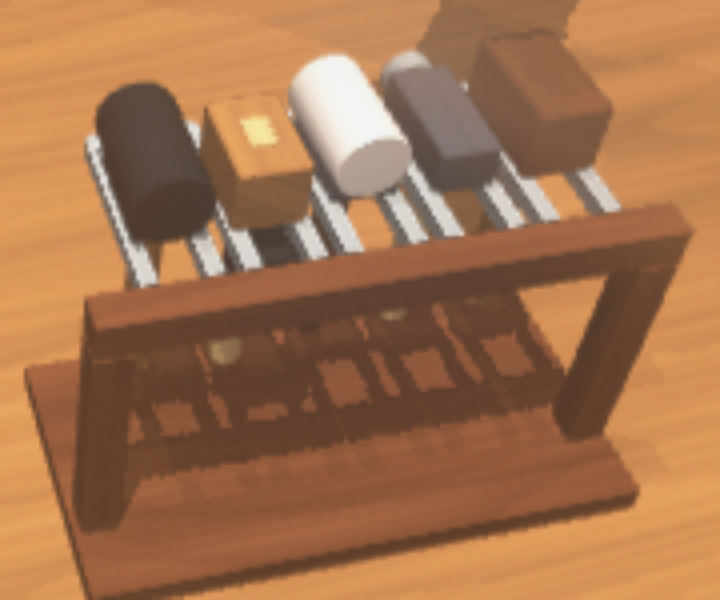

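View pics/w9.png

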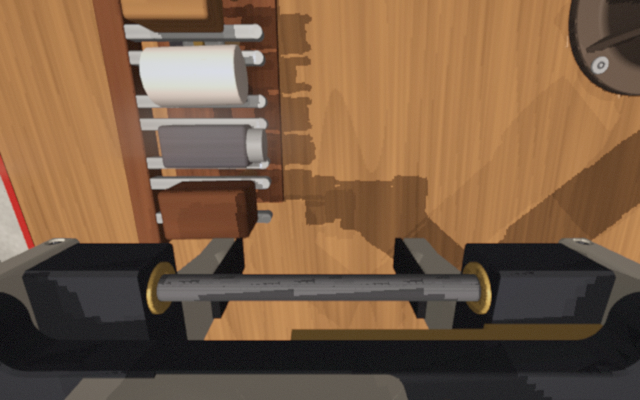

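```bash
python3 - <<'E'
from station import arm
a=arm.get_state(); print(a['t'],a['force'],a['qd']); print(arm.job_done())
E
```

```text
26.85 [ 0.62263351 -0.26624105  0.54451491] [ 1.41742506e-03 -3.79924701e-04  4.83375264e-04  5.25165350e-04
  4.36831084e-05  6.76918874e-04]
the job is handed in; nothing more can be done
None
```

The wooden mallet is hanging in the empty fork, and I handed the job in at about 27 s of the 72 s allowed. I don't have a verdict, and the catch angle was never seen directly.

**What I did:** I gripped the mallet by its end faces and lifted it straight out of the dark block. I turned it to line up with the rack and slid the handle in between the prongs. The handle met the catch at TCP x ≈ 0.532 m and turned it against a steady push of about 6 N. It reached the stop 30.5 mm further on, where the total push read about 12 N, with one reading of 13.8 N. I then eased off, lowered the head onto the prongs, opened the jaws and backed away upward.

**Last checks (scene and top cameras):**

| Check | Measured | Needed |
|---|---|---|
| Head centre before the rail face | 51 mm | 38–82 mm |
| Offset from the fork's middle | about 2 mm, toward −y | within 7 mm |
| Head centre above the prong tops | about 20 mm (top face level) | 15–24 mm |
| Turn from front to back | about 0.5° (0.01 rad) | below 0.2 rad |

- **Neighbours:** all four look unmoved in the pictures. Their detected points agree with the first ones within the detector's scatter. The steel hammer was missed in the last scene picture but found in the top and wrist views.
- **Catch:** the hung head hides it, so that it is shut rests on the steady friction over the full travel and the sharp rise at the stop.
- **Sideways force:** there was about 4 N of it while pressing on the stop. It went away once I eased off.
- **Wrist view:** the last wrist picture cut off the mallet's head, so I did not use its numbers for the mallet.

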